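# Put a specimen vial away and close the porcelain jars with their own lids

## Task

Stand the small amber vial upright in the widest of the three open white jars, then close all three jars, each with the lid of its own size, laid flat and centred on the rim. Leave the jars standing where they are, and do not disturb the petri dish or the bottles.

Things in the scene. Friction and masses are not known exactly. Their poses are not given: they have to be found in the camera images.
- jar_small: The smallest of three open white porcelain jars: a loose, straight round pot 56 mm in outer diameter and 60 mm tall, wall 5 mm, inner floor 6 mm above its underside. Origin: centre of the underside; z up.
- jar_medium: The middle-sized of three open white porcelain jars: a loose, straight round pot 78 mm in outer diameter and 53 mm tall, wall 5 mm, inner floor 6 mm above its underside. Origin: centre of the underside; z up.
- jar_wide: The widest of three open white porcelain jars: a loose, straight round pot 102 mm in outer diameter and 48 mm tall, wall 5 mm, inner floor 6 mm above its underside. Origin: centre of the underside; z up.
- lid_small: The smallest of three loose white porcelain lids: a flat disc 72 mm in diameter, 6 mm thick, flat underneath, with an upright black knob at its centre, 18 mm in diameter, its top 30 mm above the lid's underside. Lies on the rim of the smallest jar (56 mm), 8 mm overlap all round. Under 0.3 kg. Starts flat, knob up. Origin: centre of the underside; z up.
- lid_medium: The middle-sized of three loose white porcelain lids: a flat disc 94 mm in diameter, 6 mm thick, flat underneath, with an upright black knob at its centre, 18 mm in diameter, its top 30 mm above the lid's underside. Lies on the rim of the middle-sized jar (78 mm), 8 mm overlap all round. Under 0.3 kg. Starts flat, knob up. Origin: centre of the underside; z up.
- lid_wide: The widest of three loose white porcelain lids: a flat disc 118 mm in diameter, 6 mm thick, flat underneath, with an upright black knob at its centre, 18 mm in diameter, its top 30 mm above the lid's underside. Lies on the rim of the widest jar (102 mm), 8 mm overlap all round. Under 0.3 kg. Starts flat, knob up. Origin: centre of the underside; z up.
- vial: A small closed amber specimen vial with a white cap, standing upright: one plain cylinder 22 mm in diameter, 38 mm tall in all (the cap is the top 10 mm), about 30 g. Origin: centre of the underside; z up.
- petri_dish: Bystander: a closed flat glass petri dish, 90 mm in diameter, 17 mm high, without any knob. Origin: centre of the underside.
- reagent_bottle: Bystander: an amber glass bottle with a red cap, 60 mm in diameter, 90 mm tall, at the far side of the bench. Origin: centre of the underside.
- wash_bottle: Bystander: a white wash bottle with a bent spout, 50 mm in diameter, 108 mm tall with the spout, at the far side of the bench. Origin: centre of the underside.
Mind the look-alikes: they are no part of the job. Leave any blue, brown or red look-alike of the lid_medium alone.

How it is judged:
By the outcome, as a careful person would: the job done as asked, in the order asked, and still so for the second after the job is handed in, with the robot touching nothing.
It also fails if it takes over 118 s, if anything falls off the work surface, if the arm or the gripper's body presses on something with over 40 N, if the wrist force passes 120 N, or if a joint passes its speed limit or range.

## Robot

A 6-joint arm with a two-finger parallel gripper is mounted at the origin on the work surface. World frame = base frame: x ahead of the robot, y to its left, z up, the work surface at z = 0. Lengths are in m, angles in rad, forces in N, time in s.
With the tool pointing down it reaches from about 0.3 to 0.875 m from the base axis. Payload 6.4 kg.
Tool frame: the origin (TCP) lies on the mounting face of the last link; the fingertips stand 173 mm ahead of it and the grasp point (between the pads) lies 155 mm ahead of it (ctrl.tip_reach is the distance from the TCP to the fingertips, in m); z points along the fingers, y is the line along which they close (so a half turn about z gives the same grasp; the last joint's range is limited). The gripper opens to 85 mm and grips with 20 to 120 N. Pads are 22 mm wide; open, the fingers measure 114 mm over their backs; the gripper's body (76 mm by 85 mm) begins 54 mm behind the grasp point. The pads swing forward as they close: fully open they stand 13 mm farther back than shut.
Start: joints at [1.136, 0.181, 1.607, -0, 1.354, -0.206], TCP at [0.13, 0.56, 0.405] pointing down, gripper open.
Joint ranges: [-2.99, 2.99], [-0.89, 2.07], [0.3, 2.58], [-1.14, 4.28], [0, 2.63], [-3.12, 3.12]. Speed limits (rad/s): [2.57, 2.57, 3.01, 3.14, 3.14, 3.14].

## Interface

Orientations are given as a unit quaternion [w, x, y, z].
In Python, from bench import ctrl gives the robot as it stands.
- The arm moves only by the shell command python3 -m pendant 'ROWS'. ROWS is JSON, a list that holds one entry, the list of rows, each a list of 7 numbers: the opening, from 0 (shut) to 1 (fully open), then the shift along the tool's x, y, z in mm, then the turn, a rotation vector about the tool's x, y, z in rad. A call has 1 to 5 rows; each row is the pose to reach, as a shift and turn from the pose commanded when the call began, along the tool's axes at that moment; what a row does not reach only later rows make up. A row lasts 1/12 s, in which the tool goes at most 41.7 mm and 7.16 degrees, less where a joint would pass 70% of its speed; a pose out of reach is approached as far as the arm can. A call with a gripper value outside its range is refused whole. The fingers move at their own pace and stop on an object; the grip force is fixed at half the most. Time passes only in rows, so rows that repeat a pose let the fingers close. It gives the time, the measured TCP pose, the force, the opening and the grip force at its end, in the units of the state.
- ctrl.get_obs(): the state, without advancing time (a new reading comes with each control period).
- ctrl.camera(name): name is "side" or "top" or "wrist"; returns the picture (384x512x3 uint8, red, green, blue); there is no depth.
- ctrl.camera_params(name): a dict with "mtx" (3x3 intrinsics, pixels), "world_from_camera" (4x4, takes a point from camera to world coordinates); the wrist camera has in their place "tool_from_camera" (4x4, takes a point from camera to tool coordinates, whose origin is the TCP and whose axes are the flange's). Camera axes: x right, y down, z forward; pixel columns grow to the right and rows downward; lengths in m; the calibration is good to about 2 mm. The wrist camera is an equidistant fisheye: a pixel r from the principal point sees the ray r / f radians off the axis. A picture is of the moment at which its call begins: read the wrist's pose just before it. camera_params takes no time and is no camera call.
- ctrl.hand_in(): hands the job in; it is judged then, once.
Trained networks look in the newest picture that a camera, given by its name, has taken for a name from the list of things; names that differ only in an ending like _2 or _b are one class to them, and where a whole thing is asked for, a point or a joint stands for the part that bears it (a point fixed in the world has none). Each returns a list of dicts, best first, with "confidence" (0 to 1); they miss things now and then, are a little off and sometimes report something else, mostly with a low value. They report only what shows in the picture. A call takes as long as a camera call. They do not tell look-alikes from the thing itself.
- ctrl.boxes_of(camera, name): "point" ([column, row] as shares, 0 to 1, of the picture: columns of its width, rows of its height, amid what is visible of it).
The state is a dict: "time_s": time; "q": joint angles; "dq": joint speeds; "joint_efforts": joint torques, N m; "eef_pos": TCP position; "eef_rot": TCP orientation; "wrist_force": force on the tool from outside, world axes, zero at the start; "torque": the same for the moment, N m; "opening": opening from 0.0 (shut) to 1.0 (fully open); "grasp_force": force on a finger pad.
Only numpy, scipy, OpenCV 4.12 (cv2) and the standard library are available. Lean on these libraries where they do the work, as an engineer would, in place of code of your own. Each camera call takes 0.05 s, during which the arm holds its last target. There are 200 camera calls.

## Working session

There is one attempt and no reset: what is moved stays moved. The work goes in short steps, Python scripts to look and compute and a shell command to move; the robot and the scene stay as the last step left them, time stands still between calls to the robot, and variables do not carry over. Pictures are saved under pics/ and viewed, at most 15 in all, crops included, and the job is handed in when it is done.

```bash
ls; mkdir -p pics
python3 - <<'E'
from bench import ctrl
import cv2,numpy as np
for c in ["top","side"]:
    im=ctrl.camera(c); cv2.imwrite(f"pics/{c}0.png",cv2.cvtColor(im,cv2.COLOR_RGB2BGR))
    p=ctrl.camera_params(c); print(c,np.round(p["mtx"],1).tolist(),np.round(p["world_from_camera"],3).tolist())
    for n in ["jar_small","jar_medium","jar_wide","lid_small","lid_medium","lid_wide","vial","petri_dish","reagent_bottle","wash_bottle"]:
        print(n,[(np.round(np.array(d["point"])*[512,384],1).tolist(),round(d["confidence"],2)) for d in ctrl.boxes_of(c,n)][:5])
p=ctrl.camera_params("wrist"); print(p)
o=ctrl.get_obs();print(o)
E
```

```text
pics
top [[454.5, 0.0, 258.0], [0.0, 454.5, 183.0], [0.0, 0.0, 1.0]] [[0.02, -0.984, 0.178, 0.367], [-1.0, -0.02, -0.003, 0.008], [0.007, -0.178, -0.984, 1.136], [0.0, 0.0, 0.0, 1.0]]
jar_small [([330.0, 159.1], 0.97)]
jar_medium [([310.1, 238.1], 0.92)]
jar_wide [([376.7, 263.8], 0.56)]
lid_small [([422.5, 205.1], 0.97)]
lid_medium [([255.2, 171.8], 0.92), ([240.7, 112.2], 0.92), ([195.4, 155.6], 0.79), ([181.0, 105.9], 0.66), ([108.0, 129.9], 0.61)]
lid_wide [([86.0, 196.1], 0.82)]
vial [([133.3, 258.6], 0.49)]
petri_dish [([209.5, 234.4], 0.57)]
reagent_bottle [([380.9, 132.5], 0.67)]
wash_bottle [([140.0, 133.8], 0.56), ([195.4, 156.5], 0.29)]
side [[416.1, 0.0, 260.2], [0.0, 416.1, 198.4], [0.0, 0.0, 1.0]] [[-0.91, -0.186, 0.371, 0.159], [-0.414, 0.436, -0.799, 0.845], [-0.013, -0.881, -0.474, 0.549], [0.0, 0.0, 0.0, 1.0]]
jar_small [([261.1, 176.1], 0.75)]
jar_medium [([317.7, 194.8], 0.7)]
jar_wide [([353.2, 175.2], 0.89)]
lid_small [([314.5, 158.2], 0.51)]
lid_medium [([183.3, 205.2], 0.98), ([143.8, 235.8], 0.97), ([195.5, 243.2], 0.7), ([240.7, 213.3], 0.64), ([101.3, 295.1
[... 772 characters left out ...]
1, 'q': array([ 1.13571751e+00,  1.80797254e-01,  1.60699108e+00,  2.00631567e-05,
        1.35378138e+00, -2.06322712e-01]), 'dq': array([ 1.74057735e-05,  8.42870910e-04, -7.91632861e-06,  4.55473380e-04,
       -1.60111466e-03,  1.57332940e-03]), 'joint_efforts': array([ 2.67135483e-04, -4.44852090e+01, -3.51689672e+01, -3.59540918e-04,
        7.17061339e-04, -4.26888835e-05]), 'eef_pos': array([0.13039254, 0.56004213, 0.40469432]), 'eef_rot': array([-5.68108854e-06,  1.14130974e-01,  9.93465712e-01,  1.39734400e-05]), 'wrist_force': array([ 0.36245693,  0.12283741, -0.769166  ]), 'torque': array([-0.04306064,  0.03060511, -0.02022111]), 'grasp_force': 0.0, 'opening': 0.9995648268243786}
```

Run:
```python
import cv2
a=cv2.imread("pics/top0.png")
cv2.imwrite("pics/top0b.png",cv2.resize(a,(800,600),interpolation=cv2.INTER_CUBIC))
```

```text
(no output)
```

View pics/top0b.png

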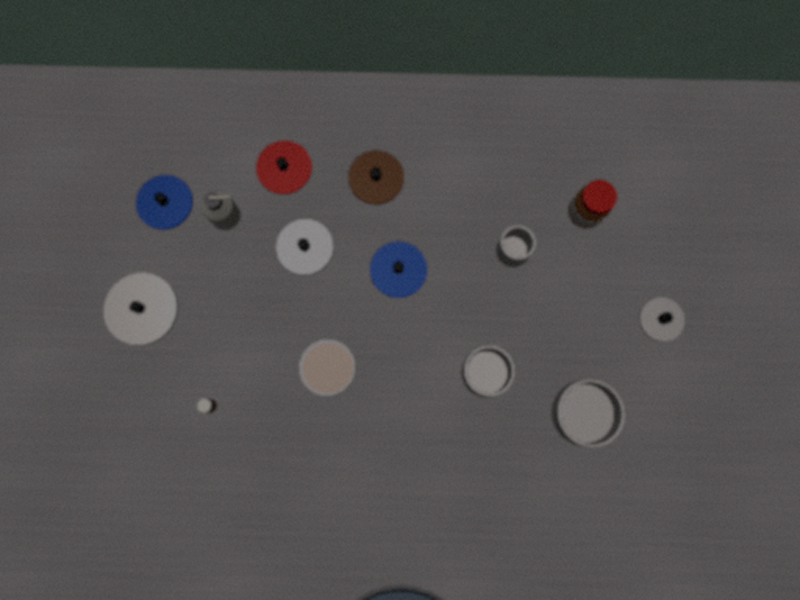

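View pics/side0.png

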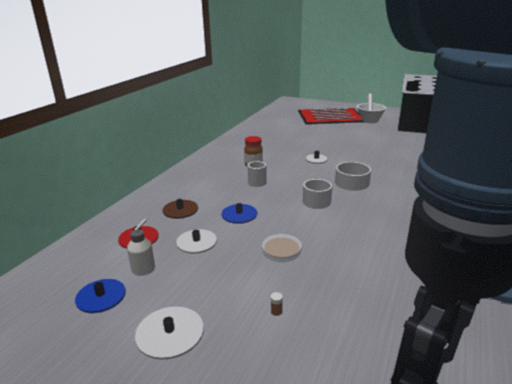

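The top view (800x600) shows the vial at (205,405) and the white lids: wide at (140,308), medium at (304,245), small at (663,319). The jars are small at (517,243), medium at (489,371) and wide at (590,413). The medium-lid look-alikes are blue, blue, red and brown. The side view agrees.

```bash
cat > h.py <<'E'
from bench import ctrl
import cv2,numpy as np
from scipy.spatial.transform import Rotation as Rn
def R(q): return Rn.from_quat([q[1],q[2],q[3],q[0]]).as_matrix()
def ray(px,cam,obs=None):
    p=ctrl.camera_params(cam); K=p["mtx"]; d=np.array([(px[0]-K[0,2])/K[0,0],(px[1]-K[1,2])/K[1,1]])
    if cam=="wrist":
        t=np.hypot(*d); v=np.r_[d/t*np.sin(t),np.cos(t)]
        T=np.eye(4);T[:3,:3]=R(obs["eef_rot"]);T[:3,3]=obs["eef_pos"];T=T@p["tool_from_camera"]
    else: v=np.r_[d,1]; T=p["world_from_camera"]
    return T[:3,3],T[:3,:3]@v
def hit(px,z,cam,obs=None):
    o,v=ray(px,cam,obs); return (o+v*(z-o[2])/v[2])[:2]
def proj(P,cam,obs=None):
    p=ctrl.camera_params(cam);K=p["mtx"];P=np.atleast_2d(P)
    if cam=="wrist":
        T=np.eye(4);T[:3,:3]=R(obs["eef_rot"]);T[:3,3]=obs["eef_pos"];T=T@p["tool_from_camera"]
    else: T=p["world_from_camera"]
    c=(P-T[:3,3])@T[:3,:3]
    if cam=="wrist":
        r=np.hypot(c[:,0],c[:,1]);t=np.arctan2(r,c[:,2]);u=c[:,:2]/r[:,None]*t[:,None]
    else:u=c[:,:2]/c[:,2:]
    return u*K[0,0]+K[:2,2]
def circ(c,r,z,n=180):
    a=np.linspace(0,2*np.pi,n,endpoint=False); return np.c_[c[0]+r*np.cos(a),c[1]+r*np.sin(a),0*a+z]
def snap(cam,name):
    o=ctrl.get_obs(); im=ctrl.camera(cam); cv2.imwrite(f"pics/{name}.png",cv2.cvtColor(im,cv2.COLOR_RGB2BGR)); return o,im
def fitcirc(im,c0,r,z,cam,obs=None,sgn=1,dr=0.0015,rng=0.012):
    """centre of a circle of known r,z: best mean gradient (inside brighter if sgn=1)"""
    from scipy.ndimage import map_coordinates as mc
    from scipy.optimize import minimize
    g=cv2.GaussianBlur(im,(3,3),0).astype(float).mean(2)
    s=lambda c,rr:mc(g,proj(circ(c,rr,z),cam,obs)[:,::-1].T,order=1,mode="nearest")
    def f(c,e=dr):
        d=sgn*(s(c,r-e)-s(c,r+e)); return -np.mean(np.clip(d,-20,30))
    G=np.arange(-rng,rng+1e-9,0.002)
    b=min(((f(np.array(c0)+[x,y],0.003),x,y) for x in G for y in G)); c=np.array(c0)+b[1:]
    m=minimize(f,c,method="Nelder-Mead",options=dict(initial_simplex=[c,c+[.001,0],c+[0,.001]],xatol=1e-4))
    return m.x,-m.fun
E
cat > geo.py <<'E'
J=dict(jar_small=(.028,.060),jar_medium=(.039,.053),jar_wide=(.051,.048),lid_small=(.036,.006),lid_medium=(.047,.006),lid_wide=(.059,.006),vial=(.011,.038),petri_dish=(.045,.017))
E
python3 - <<'E'
from h import *; from geo import J
im=cv2.imread("pics/top0.png")
px=dict(jar_small=(330,159.1),jar_medium=(310.1,238.1),jar_wide=(376.7,263.8),lid_small=(422.5,205.1),lid_medium=(195.4,155.6),lid_wide=(86,196.1),vial=(133.3,258.6),petri_dish=(209.5,234.4))
for n,p in px.items():
    r,z=J[n]; c=hit(p,z*(.6 if 'jar' in n else 1),"top")
    print(n,c.round(4),*[x if np.isscalar(x) else x.round(4) for x in fitcirc(im,c,r,z,"top",dr=.002)])
print("bottles",hit((140,133.8),.06,"top"),hit((380.9,132.5),.05,"top"))
E
```

```text
jar_small [ 0.6307 -0.1729] [ 0.6376 -0.1726] 17.34582997455186
jar_medium [ 0.4347 -0.1237] [ 0.4375 -0.1289] 17.601811099006976
jar_wide [ 0.3767 -0.2841] [ 0.3767 -0.2834] 17.663865576249087
lid_small [ 0.5243 -0.4092] [ 0.5279 -0.4126] 16.00655038479603
lid_medium [0.6398 0.1658] [0.6356 0.1681] 25.604800862804733
lid_wide [0.5298 0.4351] [0.528  0.4274] 23.18253201963031
vial [0.3774 0.2978] [0.3761 0.3046] 25.313808137792837Traceback (most recent call last):
  File "<stdin>", line 6, in <module>
  File "h.py", line 37, in fitcirc
    b=min(((f(np.array(c0)+[x,y],0.003),x,y) for x in G for y in G)); c=np.array(c0)+b[1:]
  File "h.py", line 37, in <genexpr>
    b=min(((f(np.array(c0)+[x,y],0.003),x,y) for x in G for y in G)); c=np.array(c0)+b[1:]
            ~^^^^^^^^^^^^^^^^^^^^^^^^^^
  File "h.py", line 35, in f
    d=sgn*(s(c,r-e)-s(c,r+e)); return -np.mean(np.clip(d,-20,30))
                    ~^^^^^^^
  File "h.py", line 33, in <lambda>
    s=lambda c,rr:mc(g,proj(circ(c,rr,z),cam,obs)[:,::-1].T,order=1,mode="nearest")
                       ~~~~^^^^^^^^^^^^^^^^^^^^^^
  File "h.py", line 15, in proj
    p=ctrl.camera_params(cam);K=p["mtx"];P=np.atleast_2d(P)
ValueError: time passes only in moves, steps and waits
```

```bash
sed -i 's/ctrl.camera_params(cam)/params(cam)/; s/^def R(q)/import functools\n@functools.lru_cache(None)\ndef params(c): return ctrl.camera_params(c)\ndef R(q)/' h.py
python3 -m pendant '[[[0.6,-149,-97,62,0,0,-0.2287],[0.6,-149,-97,62,0,0,-0.2287],[0.6,-149,-97,62,0,0,-0.2287],[0.6,-149,-97,62,0,0,-0.2287],[0.6,-149,-97,62,0,0,-0.2287]]]'
python3 -m pendant '[[[0.6,-123,-128,62,0,0,0],[0.6,-123,-128,62,0,0,0],[0.6,-123,-128,62,0,0,0],[0.6,-123,-128,62,0,0,0],[0.6,-123,-128,62,0,0,0]]]'
python3 -m pendant '[[[0.6,0,0,0,0,0,0],[0.6,0,0,0,0,0,0]]]'
python3 - <<'E'
from h import *; from geo import J
o,im=snap("wrist","w1")
print(o["eef_pos"],R(o["eef_rot"]).round(3).tolist(),o["time_s"])
c=[.376,.3045]; print(proj([*c,.038],"wrist",o)); print(fitcirc(im,c,.011,.038,"wrist",o,dr=.001))
d=ctrl.boxes_of("wrist","vial"); print(d)
for x in d[:2]: print(hit(np.array(x["point"])*[512,384],.025,"wrist",o))
E
```

```text
time_s: 1.52
eef_pos: [0.255, 0.4292, 0.3412]
eef_rot: [-0.0, 0.001, 1.0, -0.001]
wrist_force: [-0.4, 0.4, -0.2]
opening: 0.605
grasp_force: 0.0
time_s: 1.93
eef_pos: [0.3784, 0.301, 0.2795]
eef_rot: [-0.0, 0.001, 1.0, -0.001]
wrist_force: [0.5, -0.1, -0.2]
opening: 0.6
grasp_force: 0.0
time_s: 2.1
eef_pos: [0.3771, 0.303, 0.2804]
eef_rot: [-0.001, 0.002, 1.0, -0.0]
wrist_force: [0.0, 0.3, 0.3]
opening: 0.601
grasp_force: 0.0
[0.3770897  0.30297286 0.28039307] [[-1.0, 0.003, -0.001], [0.003, 1.0, -0.0], [0.001, -0.0, -1.0]] 2.1
[[256.20833599 206.22553502]]
(array([0.379 , 0.3065]), np.float64(30.0))
[{'point': [0.5031, 0.5315], 'confidence': 0.96}]
[0.3791871  0.30567885]
```

View pics/w1.png

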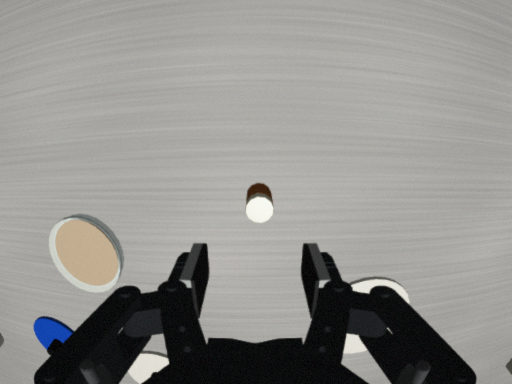

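The wrist view shows the vial cap at (260,209), close to under the tool, with the petri dish and lids well clear. I'll go down and grasp it.

```bash
sed -i 's/np.clip(d,-20,30)/np.clip(d,-30,120)/' h.py
python3 -c "
from h import *
im=cv2.imread('pics/w1.png');o=dict(eef_pos=[0.37709,.30297,.28039],eef_rot=ctrl.get_obs()['eef_rot']);print(fitcirc(im,[.378,.306],.011,.038,'wrist',o,dr=.001))"
python3 -m pendant '[[[0.6,-1.5,3,92,0,0,0],[0.6,-1.5,3,92,0,0,0],[0.6,-1.5,3,92,0,0,0],[0.6,-1.5,3,92,0,0,0],[0.4,-1.5,3,92,0,0,0]]]'
python3 -m pendant '[[[0,0,0,0,0,0,0],[0,0,0,0,0,0,0],[0,0,0,0,0,0,0],[0,0,0,0,0,0,0],[0,0,0,0,0,0,0]]]'
```

```text
(array([0.37907892, 0.30687251]), np.float64(69.16981914052009))
time_s: 2.62
eef_pos: [0.3778, 0.3076, 0.1896]
eef_rot: [-0.0, -0.001, 1.0, 0.0]
wrist_force: [0.2, 0.8, 0.4]
opening: 0.472
grasp_force: 0.0
time_s: 3.03
eef_pos: [0.3792, 0.3076, 0.1914]
eef_rot: [0.002, 0.0, 1.0, 0.001]
wrist_force: [-1.7, 1.8, 7.7]
opening: 0.23
grasp_force: 58.7
```

```bash
python3 -m pendant '[[[0,0,0,-110,0,0,0],[0,0,0,-110,0,0,0],[0,0,0,-110,0,0,0]]]' >/dev/null
python3 -m pendant '[[[0,0,-196,0,0,0,0],[0,0,-196,0,0,0,0],[0,0,-196,0,0,0,0],[0,0,-196,0,0,0,0],[0,0,-196,0,0,0,0]]]' >/dev/null
python3 -m pendant '[[[0,0,-196,0,0,0,0],[0,0,-196,0,0,0,0],[0,0,-196,0,0,0,0],[0,0,-196,0,0,0,0],[0,0,-196,0,0,0,0]]]' >/dev/null
python3 -m pendant '[[[0,0,-197,0,0,0,0],[0,0,-197,0,0,0,0],[0,0,-197,0,0,0,0],[0,0,-197,0,0,0,0],[0,0,-197,0,0,0,0]]]'
python3 -m pendant '[[[0,0,0,0,0,0,0],[0,0,0,0,0,0,0],[0,0,0,0,0,0,0]]]'
python3 - <<'E'
from h import *; from geo import J
o,im=snap("wrist","w2")
print(o["eef_pos"],o["eef_rot"].round(4),o["time_s"])
for n,c in dict(jar_wide=(.3767,-.2834),jar_medium=(.4375,-.1289),lid_small=(.5279,-.4126)).items(): print(n,fitcirc(im,c,*J[n],"wrist",o,dr=.001))
E
```

```text
time_s: 4.53
eef_pos: [0.3776, -0.2858, 0.3006]
eef_rot: [0.001, 0.001, 1.0, -0.002]
wrist_force: [0.4, 0.5, 0.7]
opening: 0.236
grasp_force: 58.9
time_s: 4.78
eef_pos: [0.3778, -0.2817, 0.2992]
eef_rot: [0.0, 0.0, 1.0, 0.0]
wrist_force: [-0.1, 0.6, 0.4]
opening: 0.233
grasp_force: 58.9
[ 0.37776646 -0.28173698  0.29923774] [2.e-04 3.e-04 1.e+00 0.e+00] 4.7833
jar_wide (array([ 0.37944227, -0.28126506]), np.float64(48.07030790854624))
jar_medium (array([ 0.43991779, -0.12647927]), np.float64(51.75739961675629))
lid_small (array([ 0.53117152, -0.41121599]), np.float64(14.895457585083957))
```

View pics/w2.png

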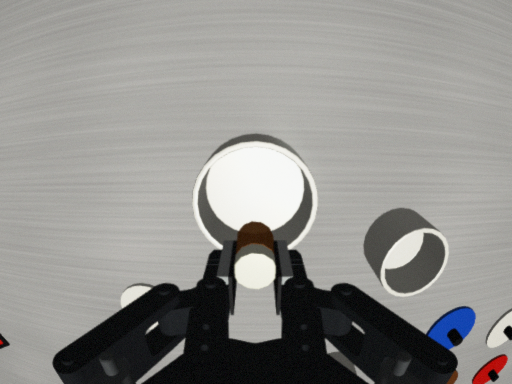

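Jar_wide is centred under the held vial. I'll lower it in.

```bash
python3 -m pendant '[[[0,-1.5,0,70,0,0,0],[0,-1.5,0,85,0,0,0],[0,-1.5,0,95,0,0,0],[0,-1.5,0,101,0,0,0],[0,-1.5,0,101,0,0,0]]]'
python3 -m pendant '[[[0,0,0,0,0,0,0],[0.28,0,0,0,0,0,0],[0.36,0,0,0,0,0,0],[0.45,0,0,0,0,0,0],[0.45,0,0,0,0,0,0]]]'
python3 -m pendant '[[[0.45,0,0,-15,0,0,0],[0.45,0,0,-40,0,0,0],[0.45,0,0,-80,0,0,0],[0.45,0,0,-120,0,0,0],[0.45,0,0,-120,0,0,0]]]'
python3 - <<'E'
from h import *; from geo import J
o,im=snap("wrist","w3")
print(o["eef_pos"],o["eef_rot"].round(4),o["time_s"])
for n,c in dict(jar_wide=(.3794,-.281),lid_small=(.531,-.411)).items(): print(n,fitcirc(im,c,*J[n],"wrist",o,dr=.001))
E
```

```text
time_s: 5.25
eef_pos: [0.3796, -0.2804, 0.1975]
eef_rot: [-0.001, -0.001, 1.0, 0.001]
wrist_force: [0.1, -0.2, -0.2]
opening: 0.227
grasp_force: 61.4
time_s: 5.67
eef_pos: [0.3796, -0.2822, 0.1981]
eef_rot: [0.0, -0.0, 1.0, -0.0]
wrist_force: [0.0, -0.3, -0.2]
opening: 0.451
grasp_force: 0.0
time_s: 6.08
eef_pos: [0.3813, -0.2844, 0.3255]
eef_rot: [0.004, -0.0, 1.0, -0.005]
wrist_force: [0.9, -0.9, 0.6]
opening: 0.451
grasp_force: 0.0
[ 0.38131816 -0.28436055  0.32550548] [ 4.2e-03 -1.0e-04  1.0e+00 -5.2e-03] 6.0833
jar_wide (array([ 0.37935736, -0.28127791]), np.float64(47.75063182988878))
lid_small (array([ 0.53133469, -0.41110531]), np.float64(19.326320263321122))
```

View pics/w3.png

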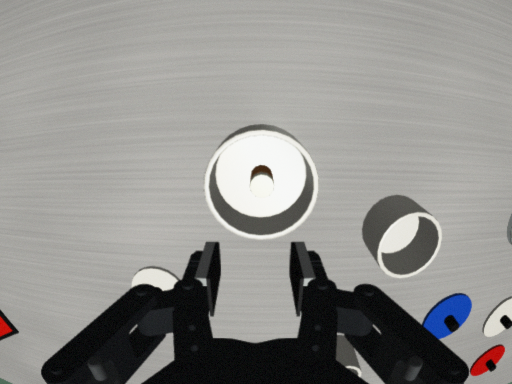

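The vial stands upright at the centre of jar_wide, at (262,185). Next is the small lid, which is close by.

```bash
python3 -m pendant '[[[0.5,-152,-129,38,0,0,0],[0.5,-152,-129,38,0,0,0],[0.5,-152,-129,38,0,0,0],[0.5,-152,-129,38,0,0,0],[0.5,-152,-129,38,0,0,0]]]'
python3 -m pendant '[[[0.5,0,0,0,0,0,0],[0.5,0,0,0,0,0,0],[0.5,0,0,0,0,0,0]]]'
python3 - <<'E'
from h import *; from geo import J
o,im=snap("wrist","w4")
print(o["eef_pos"],o["eef_rot"].round(4),o["time_s"])
print(fitcirc(im,(.531,-.411),.036,.006,"wrist",o,dr=.001),fitcirc(im,(.531,-.411),.009,.030,"wrist",o,sgn=-1,dr=.001))
E
```

```text
time_s: 6.55
eef_pos: [0.5326, -0.4123, 0.2772]
eef_rot: [-0.001, 0.0, 1.0, 0.001]
wrist_force: [-0.2, -0.3, 0.2]
opening: 0.498
grasp_force: 0.0
time_s: 6.8
eef_pos: [0.5308, -0.4107, 0.2776]
eef_rot: [-0.001, 0.0, 1.0, 0.001]
wrist_force: [0.1, 0.4, -0.2]
opening: 0.5
grasp_force: 0.0
[ 0.53082644 -0.41065002  0.27764805] [-1.2e-03  1.0e-04  1.0e+00  1.3e-03] 6.8
(array([ 0.53095846, -0.41114838]), np.float64(54.27869279004056)) (array([ 0.52844652, -0.41092535]), np.float64(90.74874472917091))
```

View pics/w4.png

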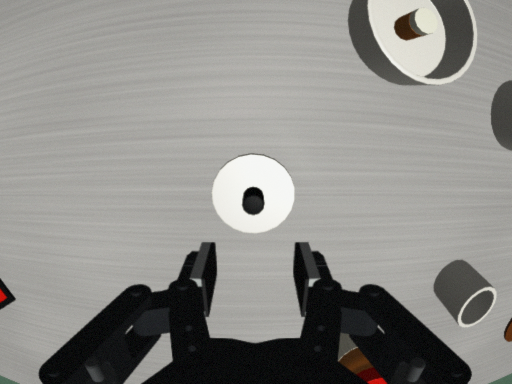

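```bash
python3 -m pendant '[[[0.5,0,0,60,0,0,0],[0.5,0,0,85,0,0,0],[0.5,0,0,96,0,0,0],[0.5,0,0,96,0,0,0]]]'
python3 -m pendant '[[[0,0,0,0,0,0,0],[0,0,0,0,0,0,0],[0,0,0,0,0,0,0],[0,0,0,0,0,0,0],[0,0,0,0,0,0,0]]]'
python3 -m pendant '[[[0,0,0,-80,0,0,0],[0,0,0,-80,0,0,0],[0,0,0,-120,0,0,0],[0,0,0,-120,0,0,0],[0,0,0,-120,0,0,0]]]'
python3 -c "
from h import *
o,im=snap('wrist','w5');print(o['eef_pos'],o['eef_rot'])"
```

```text
time_s: 7.18
eef_pos: [0.5299, -0.4096, 0.1809]
eef_rot: [-0.002, 0.0, 1.0, 0.002]
wrist_force: [-0.3, 0.3, 0.2]
opening: 0.499
grasp_force: 0.0
time_s: 7.6
eef_pos: [0.5322, -0.4121, 0.1869]
eef_rot: [0.001, -0.0, 1.0, -0.002]
wrist_force: [-0.8, 0.4, 7.6]
opening: 0.183
grasp_force: 59.3
time_s: 8.02
eef_pos: [0.5324, -0.4123, 0.3092]
eef_rot: [0.003, -0.0, 1.0, -0.003]
wrist_force: [-0.9, -0.1, -1.3]
opening: 0.179
grasp_force: 59.0
[ 0.53244285 -0.41225198  0.30920218] [ 3.11567864e-03 -1.56318713e-05  9.99989158e-01 -3.46061074e-03]
```

View pics/w5.png

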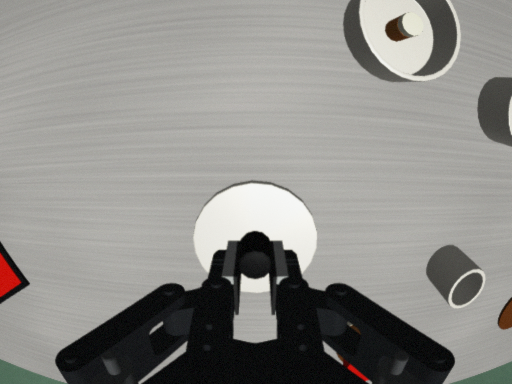

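```bash
python3 -m pendant '[[[0,-55,120,-10,0,0,0],[0,-55,120,-10,0,0,0],[0,-55,120,-10,0,0,0],[0,-55,120,-10,0,0,0]]]' >/dev/null
python3 -m pendant '[[[0,-54,121,0,0,0,0],[0,-54,121,0,0,0,0],[0,-54,121,0,0,0,0],[0,-54,121,0,0,0,0]]]' >/dev/null
python3 -m pendant '[[[0,0,0,0,0,0,0],[0,0,0,0,0,0,0],[0,0,0,0,0,0,0],[0,0,0,0,0,0,0]]]'
cat >> h.py <<'E'
def held(r,im,o,zo=.181):
    c=o["eef_pos"][:2]; f=fitcirc(im,c,r,o["eef_pos"][2]-zo,"wrist",o,dr=.001); return (f[0]-c)*1000,f[1]
E
python3 - <<'E'
from h import *; from geo import J
o,im=snap("wrist","w6")
print(o["eef_pos"],o["eef_rot"].round(4),o["time_s"])
print("held off",held(.036,im,o),held(.036,im,o,.178))
print(fitcirc(im,(.640,-.170),.028,.060,"wrist",o,dr=.001), "bottle",hit((380.9,132.5),.05,"top"))
E
```

```text
time_s: 9.07
eef_pos: [0.6398, -0.172, 0.3132]
eef_rot: [-0.0, 0.001, 1.0, 0.0]
wrist_force: [0.4, 1.4, -0.8]
opening: 0.182
grasp_force: 59.1
[ 0.63977793 -0.17204432  0.31315249] [-5.0e-04  1.1e-03  1.0e+00  0.0e+00] 9.0667
held off (array([-1.63431157,  0.4146115 ]), np.float64(52.644301601768674)) (array([-2.45170432,  0.31490478]), np.float64(41.21623446798803))
(array([ 0.63967058, -0.17127986]), np.float64(44.084800636496475)) bottle [ 0.69783892 -0.29761812]
```

View pics/w6.png

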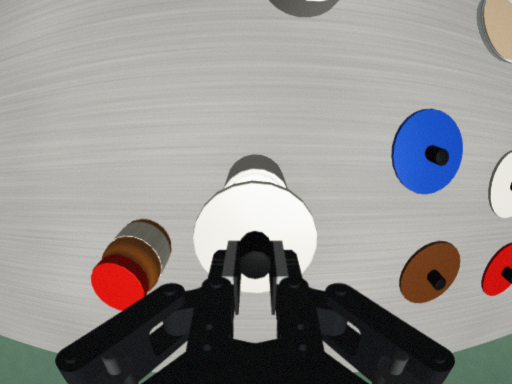

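Run:
```python
from h import *
for n,e,q in [("w4",[ 0.53082644,-0.41065002,0.27764805],[-1.2e-03,1e-04,1,1.3e-03]),("w5",[ 0.53244285,-0.41225198,0.30920218],[ 3.1157e-03,-1.6e-05,.99999,-3.46e-03])]:
    im=cv2.imread(f"pics/{n}.png"); print(fitcirc(im,(.640,-.170),.028,.060,"wrist",dict(eef_pos=np.array(e),eef_rot=q),dr=.001))
print(ctrl.get_obs()["eef_pos"])
```

```text
(array([ 0.64006975, -0.17051537]), np.float64(35.99313772190824))
(array([ 0.64010037, -0.17057832]), np.float64(37.35206819027886))
[ 0.63985353 -0.17204464  0.31337075]
```

```bash
python3 -m pendant '[[[0,-1,1,35,0,0,0],[0,-1,1,52,0,0,0],[0,-1,1,60,0,0,0],[0,-1,1,62,0,0,0],[0,-1,1,62,0,0,0]]]'
python3 -m pendant '[[[0,0,0,1,0,0,0],[0,0,0,2,0,0,0],[0,0,0,2,0,0,0]]]'
python3 -m pendant '[[[0,0,0,1,0,0,0],[0,0,0,2,0,0,0],[0,0,0,2,0,0,0]]]'
```

```text
time_s: 9.53
eef_pos: [0.6413, -0.1701, 0.2515]
eef_rot: [-0.0, 0.001, 1.0, 0.0]
wrist_force: [0.2, -0.7, -0.4]
opening: 0.181
grasp_force: 59.1
time_s: 9.78
eef_pos: [0.6419, -0.1695, 0.2509]
eef_rot: [0.001, 0.0, 1.0, -0.0]
wrist_force: [0.5, 0.1, -1.5]
opening: 0.18
grasp_force: 59.1
time_s: 10.03
eef_pos: [0.6415, -0.1692, 0.2477]
eef_rot: [0.0, -0.0, 1.0, -0.0]
wrist_force: [0.5, 0.9, -0.8]
opening: 0.178
grasp_force: 59.0
```

```bash
python3 -m pendant '[[[0,0,0,1,0,0,0],[0,0,0,1,0,0,0],[0,0,0,1,0,0,0]]]'
python3 -m pendant '[[[0,0,0,1,0,0,0],[0,0,0,1,0,0,0],[0,0,0,1,0,0,0]]]'
```

```text
time_s: 10.28
eef_pos: [0.6416, -0.1692, 0.2469]
eef_rot: [0.0, 0.0, 1.0, -0.0]
wrist_force: [-0.1, 1.1, 2.0]
opening: 0.181
grasp_force: 59.2
time_s: 10.53
eef_pos: [0.6417, -0.1693, 0.2469]
eef_rot: [0.0, -0.0, 1.0, -0.0]
wrist_force: [-2.8, 2.0, 6.7]
opening: 0.179
grasp_force: 59.8
```

```bash
python3 -m pendant '[[[0,0,0,-3,0,0,0],[0,1,-1.5,-3,0,0,0],[0,1,-1.5,-2,0,0,0],[0,1,-1.5,-1,0,0,0],[0,1,-1.5,-1,0,0,0]]]'
python3 -m pendant '[[[0.2,0,0,0,0,0,0],[0.24,0,0,0,0,0,0],[0.3,0,0,0,0,0,0],[0.4,0,0,0,0,0,0],[0.4,0,0,0,0,0,0]]]'
python3 -m pendant '[[[0.4,0,0,-20,0,0,0],[0.4,0,0,-50,0,0,0],[0.4,0,0,-60,0,0,0],[0.4,0,0,-60,0,0,0],[0.4,0,0,-60,0,0,0]]]'
python3 - <<'E'
from h import *
o,im=snap("wrist","w7"); print(o["eef_pos"])
print(fitcirc(im,(.640,-.170),.036,.066,"wrist",o,dr=.001))
E
```

```text
time_s: 10.95
eef_pos: [0.6405, -0.171, 0.2469]
eef_rot: [0.0, 0.0, 1.0, -0.0]
wrist_force: [-1.9, -0.1, 3.0]
opening: 0.183
grasp_force: 59.5
time_s: 11.37
eef_pos: [0.6404, -0.1707, 0.2464]
eef_rot: [-0.0, 0.0, 1.0, 0.0]
wrist_force: [-0.6, -0.4, -0.7]
opening: 0.4
grasp_force: 0.0
time_s: 11.78
eef_pos: [0.6405, -0.1708, 0.307]
eef_rot: [0.001, 0.0, 1.0, -0.0]
wrist_force: [0.2, 0.7, -0.3]
opening: 0.399
grasp_force: 0.0
[ 0.64054976 -0.17080362  0.30695591]
(array([ 0.63882255, -0.17052508]), np.float64(59.142207656203475))
```

View pics/w7.png

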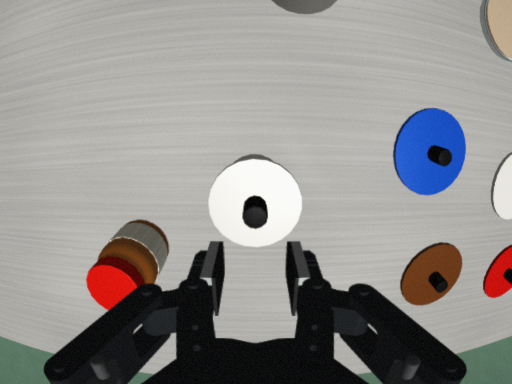

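The small lid is on its jar within about 1 mm. Next is the medium white lid.

```bash
python3 -m pendant '[[[0.5,1,171,0,0,0,0],[0.5,1,171,0,0,0,0],[0.5,1,171,0,0,0,0],[0.5,1,171,0,0,0,0],[0.5,1,171,0,0,0,0]]]' >/dev/null
python3 -m pendant '[[[0.5,1.5,171,10,0,0,0],[0.5,1.5,171,10,0,0,0],[0.5,1.5,171,10,0,0,0],[0.5,1.5,171,10,0,0,0],[0.5,1.5,171,10,0,0,0]]]' >/dev/null
python3 -m pendant '[[[0.5,0,0,0,0,0,0],[0.5,0,0,0,0,0,0],[0.5,0,0,0,0,0,0]]]'
python3 - <<'E'
from h import *
o,im=snap("wrist","w8"); print(o["eef_pos"])
f=fitcirc(im,(.638,.1705),.047,.006,"wrist",o,dr=.001); print(f)
p=proj([*f[0],.006],"wrist",o)[0].astype(int); print(p, im[p[1]-20,p[0]], "wash",hit((140,133.8),.06,"top"))
E
```

```text
time_s: 12.92
eef_pos: [0.638, 0.1698, 0.2957]
eef_rot: [-0.001, 0.001, 1.0, -0.0]
wrist_force: [-0.2, 0.2, 0.3]
opening: 0.499
grasp_force: 0.0
[0.63798688 0.16975232 0.2957242 ]
(array([0.63858089, 0.16921674]), np.float64(45.02859164846362))
[253 189] [250 251 250] wash [0.67871491 0.29623843]
```

View pics/w8.png

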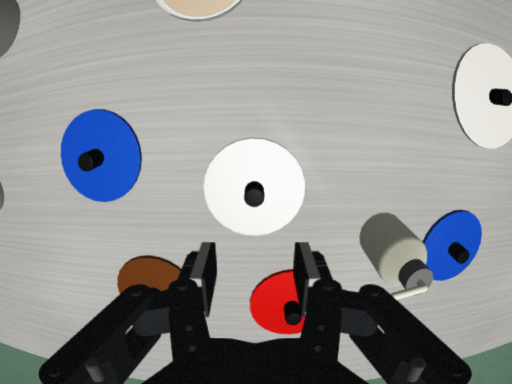

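The white medium lid is under the tool, with its knob at (254,194). I'll grasp it and carry it to jar_medium.

```bash
python3 -m pendant '[[[0.5,0,0,41,0,0,0],[0.5,0,0,80,0,0,0],[0.5,0,0,105,0,0,0],[0.5,0,0,114,0,0,0],[0.5,0,0,114,0,0,0]]]' >/dev/null
python3 -m pendant '[[[0,0,0,0,0,0,0],[0,0,0,0,0,0,0],[0,0,0,0,0,0,0],[0,0,0,0,0,0,0],[0,0,0,0,0,0,0]]]'
python3 -m pendant '[[[0,0,0,-40,0,0,0],[0,0,0,-80,0,0,0],[0,0,0,-120,0,0,0],[0,0,0,-120,0,0,0]]]'
python3 -m pendant '[[[0,99,-148,0,0,0,0],[0,99,-148,0,0,0,0],[0,99,-148,0,0,0,0],[0,99,-148,0,0,0,0],[0,99,-148,0,0,0,0]]]' >/dev/null
python3 -m pendant '[[[0,98,-148,0,0,0,0],[0,98,-148,0,0,0,0],[0,98,-148,0,0,0,0],[0,98,-148,0,0,0,0],[0,98,-148,0,0,0,0]]]' >/dev/null
python3 -m pendant '[[[0,0,0,0,0,0,0],[0,0,0,0,0,0,0],[0,0,0,0,0,0,0],[0,0,0,0,0,0,0]]]'
python3 - <<'E'
from h import *
o,im=snap("wrist","w9"); print(o["eef_pos"])
print("held off",held(.047,im,o),held(.047,im,o,.183))
print("jar",fitcirc(im,(.440,-.1265),.039,.053,"wrist",o,dr=.001))
E
```

```text
time_s: 13.8
eef_pos: [0.639, 0.1709, 0.1847]
eef_rot: [0.002, 0.0, 1.0, -0.0]
wrist_force: [0.7, -2.4, 7.8]
opening: 0.18
grasp_force: 59.3
time_s: 14.13
eef_pos: [0.6408, 0.1719, 0.3129]
eef_rot: [0.008, -0.0, 1.0, 0.001]
wrist_force: [2.3, 0.1, 0.1]
opening: 0.184
grasp_force: 59.0
time_s: 15.3
eef_pos: [0.4416, -0.1237, 0.3027]
eef_rot: [0.0, -0.001, 1.0, 0.0]
wrist_force: [-0.2, 1.1, -1.6]
opening: 0.182
grasp_force: 59.3
[ 0.44160785 -0.12370473  0.30271229]
held off (array([-0.0621592 ,  0.40798517]), np.float64(53.964856845066706)) (array([0.35065784, 0.4506169 ]), np.float64(43.58366843283331))
jar (array([ 0.43986584, -0.12654385]), np.float64(38.39170304337133))
```

View pics/w9.png

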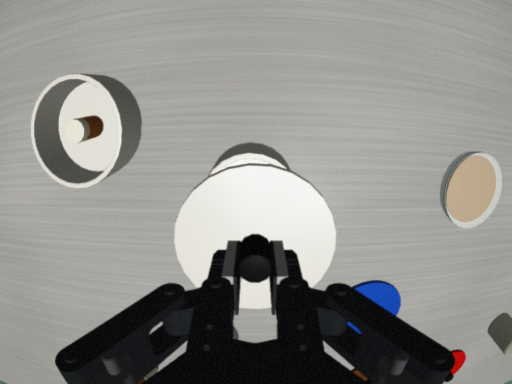

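```bash
python3 -m pendant '[[[0,1.8,-3.2,35,0,0,0],[0,1.8,-3.2,50,0,0,0],[0,1.8,-3.2,58,0,0,0],[0,1.8,-3.2,60,0,0,0],[0,1.8,-3.2,60,0,0,0]]]'
python3 -m pendant '[[[0,0,0,1,0,0,0],[0,0,0,2,0,0,0],[0,0,0,2,0,0,0]]]'
python3 -m pendant '[[[0,0,0,1,0,0,0],[0,0,0,1,0,0,0],[0,0,0,1,0,0,0]]]'
```

```text
time_s: 15.77
eef_pos: [0.4395, -0.1275, 0.2425]
eef_rot: [-0.0, -0.0, 1.0, 0.0]
wrist_force: [-0.0, -0.4, -0.9]
opening: 0.185
grasp_force: 59.3
time_s: 16.02
eef_pos: [0.4396, -0.1281, 0.2415]
eef_rot: [0.001, -0.0, 1.0, -0.0]
wrist_force: [0.3, -0.3, -1.5]
opening: 0.183
grasp_force: 59.3
time_s: 16.27
eef_pos: [0.4392, -0.128, 0.2399]
eef_rot: [0.0, 0.0, 1.0, -0.0]
wrist_force: [-0.4, -0.1, -1.1]
opening: 0.181
grasp_force: 59.3
```

```bash
python3 -m pendant '[[[0,-0.5,1,0,0,0,0],[0,-0.5,1,1,0,0,0],[0,-0.5,1,1,0,0,0]]]'
python3 -m pendant '[[[0,0,0,1,0,0,0],[0,0,0,1,0,0,0],[0,0,0,1,0,0,0]]]'
```

```text
time_s: 16.52
eef_pos: [0.4396, -0.1269, 0.2386]
eef_rot: [-0.0, 0.0, 1.0, 0.0]
wrist_force: [0.1, 0.5, -1.8]
opening: 0.183
grasp_force: 59.3
time_s: 16.77
eef_pos: [0.4397, -0.127, 0.2377]
eef_rot: [0.0, 0.0, 1.0, -0.0]
wrist_force: [-0.3, 0.9, -0.9]
opening: 0.185
grasp_force: 59.3
```

```bash
python3 -m pendant '[[[0,0,0,1,0,0,0],[0,0,0,1,0,0,0],[0,0,0,1,0,0,0]]]'
python3 -m pendant '[[[0,0,0,1,0,0,0],[0,0,0,1,0,0,0],[0,0,0,1,0,0,0]]]'
```

```text
time_s: 17.02
eef_pos: [0.4398, -0.127, 0.2376]
eef_rot: [-0.0, -0.0, 1.0, -0.0]
wrist_force: [-4.9, 1.6, 11.0]
opening: 0.18
grasp_force: 60.5
time_s: 17.27
eef_pos: [0.4399, -0.1271, 0.2376]
eef_rot: [-0.0, -0.0, 1.0, -0.0]
wrist_force: [-8.1, 3.7, 22.4]
opening: 0.179
grasp_force: 61.8
```

Contact made. I'll ease back, release and check.

```bash
python3 -m pendant '[[[0,0,0,-1.5,0,0,0],[0,0,0,-1.5,0,0,0],[0,0,0,-1.5,0,0,0]]]'
python3 -m pendant '[[[0.2,0,0,0,0,0,0],[0.24,0,0,0,0,0,0],[0.3,0,0,0,0,0,0],[0.4,0,0,0,0,0,0],[0.4,0,0,0,0,0,0]]]'
python3 -m pendant '[[[0.4,0,0,-20,0,0,0],[0.4,0,0,-50,0,0,0],[0.4,0,0,-60,0,0,0],[0.4,0,0,-60,0,0,0],[0.4,0,0,-60,0,0,0]]]'
python3 - <<'E'
from h import *
o,im=snap("wrist","w10"); print(o["eef_pos"])
print(fitcirc(im,(.440,-.1265),.047,.059,"wrist",o,dr=.001))
print(fitcirc(im,(.3794,-.2813),.051,.048,"wrist",o,dr=.001))
E
```

```text
time_s: 17.52
eef_pos: [0.4399, -0.1271, 0.2376]
eef_rot: [0.0, 0.0, 1.0, -0.0]
wrist_force: [-1.1, 0.4, 5.6]
opening: 0.183
grasp_force: 60.1
time_s: 17.93
eef_pos: [0.4396, -0.1269, 0.2369]
eef_rot: [-0.0, 0.0, 1.0, 0.0]
wrist_force: [0.4, -0.4, -0.7]
opening: 0.397
grasp_force: 0.0
time_s: 18.35
eef_pos: [0.4397, -0.127, 0.2972]
eef_rot: [0.001, 0.0, 1.0, -0.0]
wrist_force: [-0.0, 0.0, -0.0]
opening: 0.405
grasp_force: 0.0
[ 0.43969965 -0.12696874  0.29718515]
(array([ 0.4392274 , -0.12681408]), np.float64(50.628282583336556))
(array([ 0.37879121, -0.2816236 ]), np.float64(52.473373736421884))
```

View pics/w10.png

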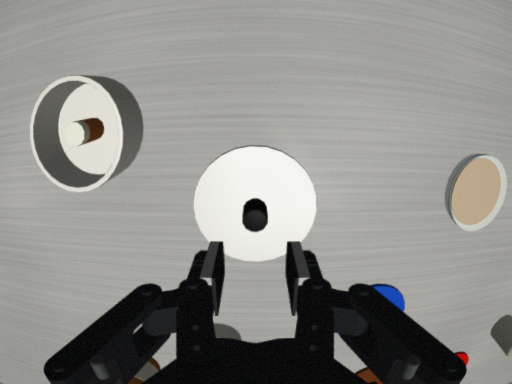

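The medium lid is on and centred. Now the wide lid.

```bash
python3 -m pendant '[[[0.5,-30,186,0,0,0,0],[0.5,-30,186,0,0,0,0],[0.5,-30,186,0,0,0,0],[0.5,-30,186,0,0,0,0],[0.5,-30,186,0,0,0,0]]]' >/dev/null
python3 -m pendant '[[[0.5,-30,186,0,0,0,0],[0.5,-30,186,0,0,0,0],[0.5,-30,186,0,0,0,0],[0.5,-30,186,0,0,0,0],[0.5,-30,186,0,0,0,0]]]' >/dev/null
python3 -m pendant '[[[0.5,-31,185,0,0,0,0],[0.5,-31,185,0,0,0,0],[0.5,-31,185,0,0,0,0],[0.5,-31,185,0,0,0,0],[0.5,-31,185,0,0,0,0]]]' >/dev/null
python3 -m pendant '[[[0.5,0,0,0,0,0,0],[0.5,0,0,0,0,0,0],[0.5,0,0,0,0,0,0],[0.5,0,0,0,0,0,0]]]'
python3 - <<'E'
from h import *
o,im=snap("wrist","w11"); print(o["eef_pos"])
print(fitcirc(im,(.5305,.430),.059,.006,"wrist",o,dr=.001))
E
```

```text
time_s: 19.98
eef_pos: [0.5306, 0.4287, 0.2959]
eef_rot: [-0.001, 0.001, 1.0, -0.001]
wrist_force: [-0.3, 0.2, 0.6]
opening: 0.499
grasp_force: 0.0
[0.53057131 0.42870154 0.29591278]
(array([0.53103016, 0.42847405]), np.float64(46.23900590490849))
```

View pics/w11.png

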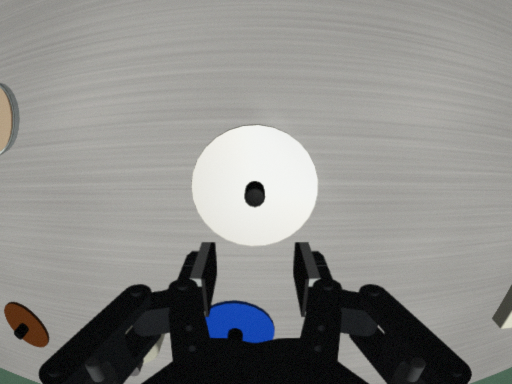

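```bash
python3 -m pendant '[[[0.5,0,0,41,0,0,0],[0.5,0,0,80,0,0,0],[0.5,0,0,105,0,0,0],[0.5,0,0,114,0,0,0],[0.5,0,0,114,0,0,0]]]' >/dev/null
python3 -m pendant '[[[0,0,0,0,0,0,0],[0,0,0,0,0,0,0],[0,0,0,0,0,0,0],[0,0,0,0,0,0,0],[0,0,0,0,0,0,0]]]'
python3 -m pendant '[[[0,0,0,-40,0,0,0],[0,0,0,-80,0,0,0],[0,0,0,-125,0,0,0],[0,0,0,-125,0,0,0],[0,0,0,-125,0,0,0]]]'
python3 -m pendant '[[[0,38,-177,0,0,0,0],[0,38,-177,0,0,0,0],[0,38,-177,0,0,0,0],[0,38,-177,0,0,0,0],[0,38,-177,0,0,0,0]]]' >/dev/null
python3 -m pendant '[[[0,38,-177,0,0,0,0],[0,38,-177,0,0,0,0],[0,38,-177,0,0,0,0],[0,38,-177,0,0,0,0],[0,38,-177,0,0,0,0]]]' >/dev/null
python3 -m pendant '[[[0,38,-178,0,0,0,0],[0,38,-178,0,0,0,0],[0,38,-178,0,0,0,0],[0,38,-178,0,0,0,0],[0,38,-178,0,0,0,0]]]'
python3 -m pendant '[[[0,38,-178,0,0,0,0],[0,38,-178,0,0,0,0],[0,38,-178,0,0,0,0],[0,38,-178,0,0,0,0],[0,38,-178,0,0,0,0]]]' >/dev/null
python3 -m pendant '[[[0,0,0,0,0,0,0],[0,0,0,0,0,0,0],[0,0,0,0,0,0,0],[0,0,0,0,0,0,0]]]'
python3 - <<'E'
from h import *
o,im=snap("wrist","w12"); print(o["eef_pos"])
print("held off",held(.059,im,o,.180))
print("jar",fitcirc(im,(.3792,-.2814),.051,.048,"wrist",o,dr=.001))
E
```

```text
time_s: 20.87
eef_pos: [0.5319, 0.4305, 0.1861]
eef_rot: [0.002, 0.0, 1.0, 0.001]
wrist_force: [0.1, -1.0, 6.4]
opening: 0.185
grasp_force: 59.3
time_s: 21.28
eef_pos: [0.5318, 0.4309, 0.3137]
eef_rot: [0.004, -0.0, 1.0, 0.002]
wrist_force: [-0.4, -0.2, -2.1]
opening: 0.181
grasp_force: 59.2
time_s: 22.53
eef_pos: [0.4153, -0.1054, 0.3073]
eef_rot: [-0.001, 0.001, 1.0, -0.0]
wrist_force: [0.9, 0.7, -1.1]
opening: 0.178
grasp_force: 59.8
time_s: 23.28
eef_pos: [0.3787, -0.2785, 0.3074]
eef_rot: [-0.0, -0.001, 1.0, 0.001]
wrist_force: [0.5, 0.3, -1.5]
opening: 0.183
grasp_force: 59.9
[ 0.37872114 -0.27850647  0.30743146]
held off (array([-1.7328723 ,  0.59955807]), np.float64(47.386350704906626))
jar (array([ 0.37984294, -0.28141387]), np.float64(16.64174027101139))
```

View pics/w12.png

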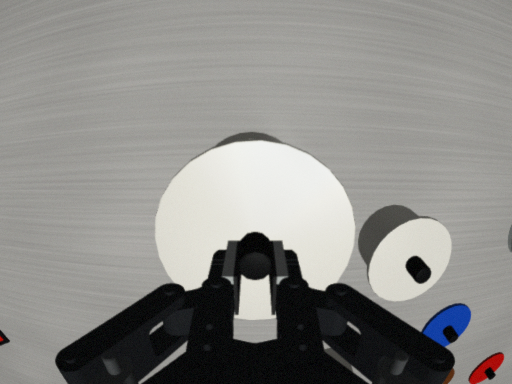

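```bash
python3 -m pendant '[[[0,-1.5,-3.2,40,0,0,0],[0,-1.5,-3.2,58,0,0,0],[0,-1.5,-3.2,66,0,0,0],[0,-1.5,-3.2,69,0,0,0],[0,-1.5,-3.2,69,0,0,0],[0,-1.5,-3.2,69,0,0,0]]]'
python3 -m pendant '[[[0,-1.5,-3.2,40,0,0,0],[0,-1.5,-3.2,58,0,0,0],[0,-1.5,-3.2,66,0,0,0],[0,-1.5,-3.2,69,0,0,0],[0,-1.5,-3.2,69,0,0,0]]]'
python3 -m pendant '[[[0,0,0,1,0,0,0],[0,0,0,2,0,0,0],[0,0,0,2,0,0,0]]]'
```

```text
time_s: 23.75
eef_pos: [0.3804, -0.2826, 0.2391]
eef_rot: [-0.0, -0.0, 1.0, 0.0]
wrist_force: [-0.9, -0.5, -1.7]
opening: 0.18
grasp_force: 59.9
time_s: 24.0
eef_pos: [0.3805, -0.2835, 0.2382]
eef_rot: [0.001, -0.0, 1.0, -0.001]
wrist_force: [0.3, 0.0, -1.6]
opening: 0.178
grasp_force: 59.9schema error: expected 1 to 5 rows
```

```bash
python3 -m pendant '[[[0,0,1.4,0,0,0,0],[0,0,1.4,1,0,0,0],[0,0,1.4,2,0,0,0],[0,0,1.4,2,0,0,0]]]'
python3 -m pendant '[[[0,0,0,1,0,0,0],[0,0,0,1,0,0,0],[0,0,0,1,0,0,0]]]'
python3 -m pendant '[[[0,0,0,1,0,0,0],[0,0,0,1,0,0,0],[0,0,0,1,0,0,0]]]'
```

```text
time_s: 24.33
eef_pos: [0.3801, -0.2817, 0.2351]
eef_rot: [-0.0, 0.0, 1.0, 0.0]
wrist_force: [0.1, -0.1, -1.5]
opening: 0.179
grasp_force: 59.9
time_s: 24.58
eef_pos: [0.3802, -0.2818, 0.2342]
eef_rot: [0.0, 0.0, 1.0, 0.0]
wrist_force: [0.4, 0.2, -1.5]
opening: 0.184
grasp_force: 59.9
time_s: 24.83
eef_pos: [0.3803, -0.2819, 0.234]
eef_rot: [-0.0, -0.0, 1.0, -0.0]
wrist_force: [-3.4, 2.1, 8.1]
opening: 0.182
grasp_force: 61.0
```

```bash
python3 -m pendant '[[[0,0,0,-0.5,0,0,0],[0,0,0,-0.5,0,0,0],[0.2,0,0,-0.5,0,0,0],[0.24,0,0,-0.5,0,0,0],[0.3,0,0,-0.5,0,0,0]]]'
python3 -m pendant '[[[0.4,0,0,0,0,0,0],[0.4,0,0,0,0,0,0],[0.4,0,0,0,0,0,0]]]'
python3 -m pendant '[[[0.4,0,0,-20,0,0,0],[0.4,0,0,-50,0,0,0],[0.4,0,0,-90,0,0,0],[0.4,0,0,-90,0,0,0],[0.4,0,0,-90,0,0,0]]]'
python3 - <<'E'
from h import *; from geo import J
o,im=snap("wrist","w13"); print(o["eef_pos"])
print(fitcirc(im,(.3793,-.2814),.059,.054,"wrist",o,dr=.001))
o,im=snap("top","top1"); im=cv2.imread("pics/top1.png")
for n,c,j in [("wide",(.3768,-.2839),"jar_wide"),("medium",(.4375,-.129),"jar_medium"),("small",(.6375,-.173),"jar_small")]:
    print(n,fitcirc(im,c,J["lid_"+n][0],J[j][1]+.006,"top",dr=.002))
a=cv2.imread("pics/top1.png"); s,_=snap("side","side1"); b=cv2.imread("pics/side1.png")
cv2.imwrite("pics/fin.png",np.vstack([cv2.resize(b[120:260,180:420],(720,420)),cv2.resize(a,(0,0),fx=.0+.45,fy=.45).copy() if 0 else cv2.copyMakeBorder(cv2.resize(a,(230,172)),0,0,0,490,cv2.BORDER_CONSTANT)]))
E
```

```text
time_s: 25.25
eef_pos: [0.3802, -0.2818, 0.2337]
eef_rot: [0.0, 0.0, 1.0, -0.0]
wrist_force: [-0.2, -0.6, 0.3]
opening: 0.302
grasp_force: 0.0
time_s: 25.5
eef_pos: [0.3802, -0.2818, 0.2337]
eef_rot: [0.0, 0.0, 1.0, -0.0]
wrist_force: [-0.2, 0.5, -0.0]
opening: 0.4
grasp_force: 0.0
time_s: 25.92
eef_pos: [0.3809, -0.2826, 0.3262]
eef_rot: [0.002, 0.0, 1.0, -0.002]
wrist_force: [0.9, 0.3, -0.8]
opening: 0.402
grasp_force: 0.0
[ 0.38085282 -0.28256486  0.32624694]
(array([ 0.37880394, -0.28155205]), np.float64(50.3352555387995))
wide (array([ 0.37551634, -0.28334167]), np.float64(11.309620873688313))
medium (array([ 0.4362301 , -0.12806983]), np.float64(24.416168613999822))
small (array([ 0.63591005, -0.17167659]), np.float64(25.265716853878025))
```

View pics/fin.png

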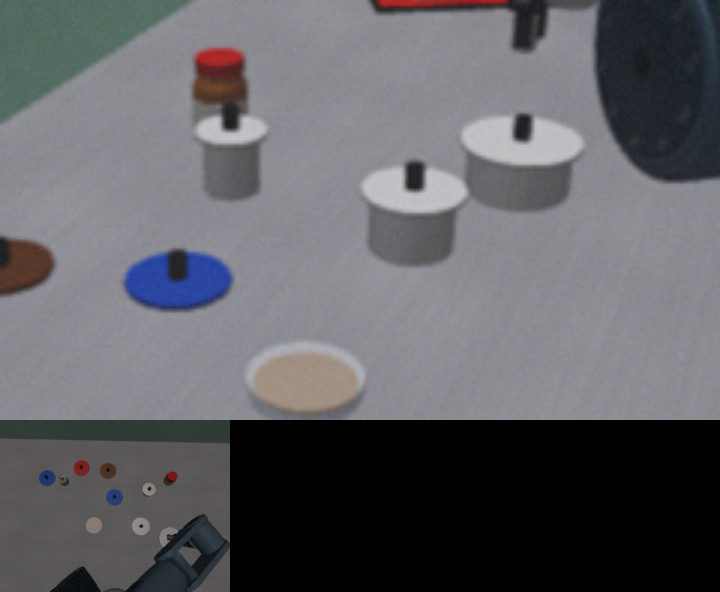

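All three jars wear their own lids, flat and centred within 1–2 mm, and the gripper is clear. Handing in.

```bash
python3 -c "
from bench import ctrl
print(ctrl.hand_in())"
```

```text
the job is handed in; nothing more can be done
None
```

The job is handed in at about 26 s of robot time: the vial stood upright in the widest jar when last seen before its lid went on, each jar has its own lid lying flat and centred within about 2 mm, and I saw no sign that the dish, bottles or coloured look-alikes were disturbed.

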